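# Free the tube carousel: pry up its cover, pull the index plunger and hold it

## Robot

A 6-joint arm with a two-finger parallel gripper is mounted at the origin on the work surface. World frame = base frame: x ahead of the robot, y to its left, z up, the work surface at z = 0. Lengths are in m, angles in degrees, forces in N, time in s.
With the tool pointing down it reaches from about 0.3 to 0.75 m from the base axis. Payload 8.5 kg.
Tool frame: the origin (TCP) lies at the very end of the fingers, on their centre line; the grasp point (between the pads) lies 19 mm behind it (env.grip_depth is the z of the grasp point in the tool frame, in m); z points along the fingers, y is the direction in which the jaws open and shut (so a half turn about z gives the same grasp; the last joint's range is limited). The gripper opens to 85 mm and grips with 20 to 120 N. Pads are 22 mm wide; open, the fingers measure 114 mm over their backs; the gripper's body (76 mm by 85 mm) begins 54 mm behind the grasp point. The pads swing forward as they close: fully open they stand 13 mm farther back than shut.
Start: joints at [61.06, 21.807, 74.336, -0, 83.858, -12.336], TCP at [0.157, 0.527, 0.231] pointing down, gripper open.
Joint ranges: [-178.18, 178.18], [-50.72, 133.34], [12.68, 142.11], [-81.47, 261.47], [9.98, 163.14], [-165.26, 165.26]. Speed limits (degrees/s): [136.94, 136.94, 180, 180, 180, 180].

## Interface

Orientations are given as a 3x3 rotation matrix whose columns are the frame's x, y, z axes.
In Python, from rig import env gives the robot as it stands.
- The arm moves only by the tool apply_moves, never from a script. Its argument "plan" is a list of rows, each an object of numbers: "tx", "ty", "tz": the shift along the world's x, y, z in mm; "rx", "ry", "rz": the turn, a rotation vector about the world's x, y, z in rad; "jaw": the opening, from -1 (shut) to 1 (fully open). A call has 1 to 12 rows; each row is the pose to reach, as a shift and turn from the pose measured when the call began; what a row does not reach only later rows make up. A row lasts 1/10 s, in which the tool goes at most 50 mm and 8.59 degrees, less where a joint would pass 70% of its speed; a pose out of reach is approached as far as the arm can. A call with a gripper value outside its range is refused whole. The fingers move at their own pace and stop on an object; "grip_force" is the grip in N (left out, the last holds). Time passes only in rows, so rows that repeat a pose let the fingers close. It gives the time, the measured TCP pose, the force and the opening at its end, in the units of the state.
- env.observe(): the state, without advancing time (a new reading comes with each control period).
- env.get_image(name): name is "scene" or "top"; returns a dict with "image" (400x640x3 uint8, red, green, blue), "intrinsics" (3x3 intrinsics, pixels), "world_from_camera" (4x4, takes a point from camera to world coordinates). Camera axes: x right, y up, looking along -z (the intrinsics and any distortion apply to the point x, -y, -z); pixel columns grow to the right and rows downward; lengths in m; the calibration is good to about 2 mm. A picture is of the moment at which its call begins. There is no depth.
- env.close_job(): hands the job in, once; it reports no verdict.
The state is a dict: "time_s": time; "q": joint angles; "qvel": joint speeds; "joint_efforts": joint torques, N m; "position": TCP position; "tool_rot": TCP orientation; "ft_force": force on the tool from outside, world axes, zero at the start; "wrist_torque": the same for the moment, N m; "grip_width": finger opening in m.
Only numpy, scipy, OpenCV 4.12 (cv2) and the standard library are available. Lean on these libraries where they do the work, as an engineer would, in place of code of your own. Each camera call takes 0.05 s, during which the arm holds its last target.

## Task

The tube carousel is locked by a sprung index plunger under the shut grey cover of its head: slip the blade of the spatula under the cover's tab and lever the cover up (start it with the blade, never with the gripper), then get it swung back past upright so that it stays open. Lay the spatula down flat on the bench, clear of the machine, then grip the plunger's knob, pull it straight up as far as it goes and finish while still holding it there, so that the carousel stays unlocked. Do not disturb the bottles, marker and beaker.

Things in the scene. Friction and masses are not known exactly. Their poses are not given: they have to be found in the camera images.
- carousel: White plastic bench-top tube carousel, fixed. Origin on the bench right below the plunger's axis, z up. Its head is a box from x = -65 to 65 and y = -46 to 54 mm, 85 mm high, with the cover on top. Beyond the hinge (+y) lies a round tub, radius 95 mm, centre at y = 185 mm, with upright capped tubes up to 102 mm high.
- well (a point): Centre of the floor of the open-topped well in the head that the cover closes and the plunger stands in; at x = 0, y = 4, z = 45 mm of the carousel. Inside 122 mm along the carousel's x and 92 mm along y, 40 mm deep, walls 4 mm thick.
- pry_gap (a point): Middle of the mouth of the pry gap under the cover's tab, at x = 0, y = -62, z = 81 mm of the carousel. The gap is 8 mm high (from 77 mm, the top of a ledge 80 mm long, to 85 mm, the tab's underside), open towards -y and at its ends, and 16 mm deep: the wall closes it at y = -46.
- cover (a joint): Angle of the cover, rad: 0 shut, grows as it opens, 1.57 upright, stop at 2.1 (leaning over +y). Flat grey plate 130 x 100 x 4 mm, 60 g, 85 to 89 mm high when shut, with a tab 60 mm wide that sticks out 16 mm at -y. The hinge is stiff (0.06 N m): the cover stays at any angle it is left; about 1 N up at the tab moves it.
- cover_tab (a point): Middle of the free edge of the cover's tab, half-way through its 4 mm thickness. 116 mm from the hinge axis; moves with the cover. Shut, it is at x = 0, y = -62, z = 87 mm of the carousel.
- cover_hinge (a point): Middle of the cover's hinge axis, fixed to the carousel at x = 0, y = 54, z = 87 mm; the axis runs along the carousel's x.
- plunger (a joint): How far the plunger is pulled up out of its seat, m: 0 seated, 0.014 fully up against its stop. A spring pulls it back down: 4 N when seated, 10 N at the stop.
- plunger_knob (a point): Centre of the plunger's knob: a black upright knurled cylinder, 22 mm in diameter and 24 mm tall. Seated, its centre is at x = 0, y = 0, z = 65 mm of the carousel (knob from 53 to 77 mm height), above a steel bush of 24 mm diameter that rises 6 mm from the well floor. It moves straight up with the plunger.
- spatula: Loose spatula, 170 mm long, about 60 g, lying flat on the bench; origin on its underside, x along it towards the blade, z up. Black handle 16 mm wide and 16 mm tall from x = -50 to 40; thin steel blade 22 mm wide and 2 mm thick, flush with the underside, to x = 120.
- spatula_grip (a point): Place to grip the spatula: in the middle of its handle's width and height, at x = 15, z = 8 mm of the spatula, near its centre of mass.
- spatula_tip (a point): Middle of the blade's free end, at x = 120, z = 1 mm of the spatula (half-way through the blade).
- dropper_a: Bystander: amber dropper bottle, 26 mm in diameter, 65 mm tall, upright; origin under its centre.
- dropper_b: Bystander: a second amber dropper bottle of the same size.
- marker: Bystander: black marker pen lying on the bench, 130 mm long, 16 mm thick, its x along it; origin under its middle.
- beaker: Bystander: glass beaker, rim radius 32 mm, 80 mm tall, upright; origin under its centre.
There are look-alikes about, which are no part of the job. What is shaped like the spatula but turquoise is not meant.

How it is judged (in metres and radians):
On the way, in this order (a step that is already met when the one before it is completed fails the run):
1. the cover is levered up by the spatula (value of joint cover above 0.3 rad and contact force between spatula and cover above 0.05 N), for 0.1 s.
2. the cover is swung back and the spatula lies released on the bench, off the machine (value of joint cover above 1.45 rad and height (world z) of spatula_grip below 0.03 m and contact force between the fingers and spatula below 0.1 N and linear speed of spatula below 0.03 m/s and contact force between spatula and carousel below 0.1 N), for 0.2 s.
At the end, for the whole second after the job is handed in: The plunger is up by more than 12 of its 14 mm and is held there by the fingers (over 1 N), not by the spatula; the cover is open by more than 1.45 rad; the spatula lies still on the bench (grip point below 30 mm), untouched by the fingers and off the machine (all of step 2 and value of joint plunger above 0.012 m and contact force between the fingers and plunger above 1 N and contact force between spatula and plunger below 0.1 N); the arm keeps its last pose, push and grip.
It fails at once if the gripper or arm touches the cover before the blade has lifted it by 0.25 rad (value of joint cover below 0.25 rad and contact force between any of the fingers, the arm and cover above 1 N).
It fails at once if a bottle, the marker or the beaker is moved by over 30 mm (distance of any of dropper_a, dropper_b, marker, beaker from where it was at the start of the episode above 0.03 m).
It also fails if it takes over 58 s, if anything falls off the work surface, if the arm or the gripper's body presses on something with over 40 N, if the wrist force passes 120 N, or if a joint passes its speed limit or range.

## Working session

There is one attempt and no reset: what is moved stays moved. The work goes in short steps, Python scripts to look and compute and a tool call to move; the robot and the scene stay as the last step left them, time stands still between calls to the robot, and variables do not carry over. Pictures are saved under pics/ and viewed, and the job is handed in when it is done.

Besides the shell and the picture viewer there is one more tool, called after ">>>" as name(argument=value, ...) on one line, values as JSON. apply_moves: Moves the arm, as the interface text tells. Its arguments: {"type":"object","properties":{"plan":{"type":"array","items":{"type":"object","properties":{"tx":{"type":"number"},"ty":{"type":"number"},"tz":{"type":"number"},"rx":{"type":"number"},"ry":{"type":"number"},"rz":{"type":"number"},"jaw":{"type":"number"}}}},"grip_force":{"type":"number"}},"required":["plan"]}

```bash
ls; mkdir -p pics; python3 - <<'E'
from rig import env
import cv2
for n in("scene","top"):
    d=env.get_image(n); cv2.imwrite(f"pics/{n}0.png",d["image"][:,:,::-1]); print(d["intrinsics"],d["world_from_camera"])
print(env.observe(),env.grip_depth)
E
```

```text
pics
[[493.1592295    0.         325.65635006]
 [  0.         493.1592295  203.35574538]
 [  0.           0.           1.        ]] [[ 0.72842486 -0.49539233  0.47326912  1.11901772]
 [ 0.68512422  0.5252665  -0.50467801 -0.77692114]
 [ 0.0014212   0.69186815  0.72202247  0.93651293]
 [ 0.          0.          0.          1.        ]]
[[453.80410702   0.         323.62455459]
 [  0.         453.80410702 197.52818712]
 [  0.           0.           1.        ]] [[-0.01600461  0.98977896 -0.14170907  0.38991228]
 [-0.99943637 -0.02001894 -0.02694773 -0.21940893]
 [-0.02950916  0.14119792  0.98954149  1.1282016 ]
 [ 0.          0.          0.          1.        ]]
{'time_s': 0.1, 'q': array([ 6.10616789e+01,  2.18374486e+01,  7.43788144e+01, -1.61712762e-03,
        8.38591590e+01, -1.23370940e+01]), 'qvel': array([-0.02604588, -0.08162276, -0.1299137 , -0.01502248,  0.06925981,
       -0.1191391 ]), 'joint_efforts': array([ 5.37597676e-03, -4.49212360e+01, -2.31657493e+01, -1.34823758e-04,
        3.62473569e-03,  4.30651585e-05]), 'position': array([0.15703023, 0.52683062, 0.23077994]), 'tool_rot': array([[-9.58317246e-01,  2.85705585e-01, -6.12386655e-04],
       [ 2.85706128e-01,  9.58316571e-01, -1.16558069e-03],
       [ 2.53847366e-04, -1.29195870e-03, -9.99999133e-01]]), 'ft_force': array([-0.04739966,  0.03386057, -0.71011747]), 'wrist_torque': array([-0.01684739, -0.02992976,  0.00720379]), 'grip_width': 0.08510514402522659} -0.0187
```

View pics/scene0.png

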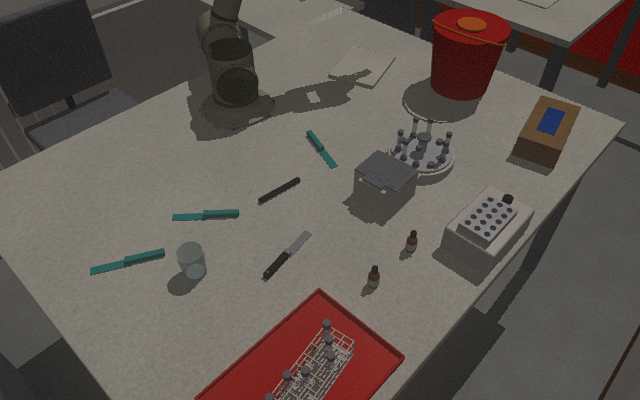

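View pics/top0.png

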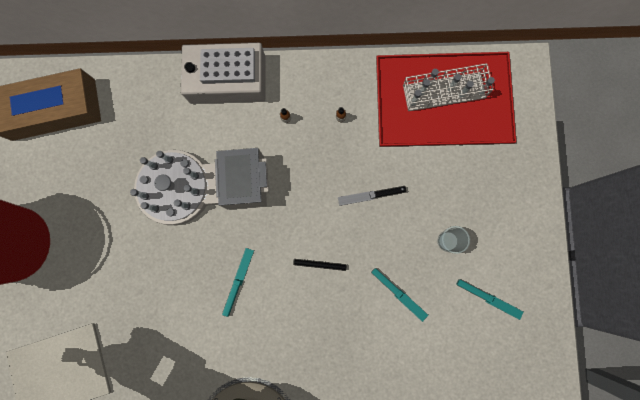

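Spatula-like candidates in the top view are the black-handled steel one (373,195), three turquoise ones (238,282), (400,294), (490,299), and the black marker (320,265). By the description I choose (373,195). Next is a close crop to check it.

```bash
cat > h.py <<'E'
import numpy as np, cv2
from rig import env
def ray(d,uv):
    K=d["intrinsics"];T=d["world_from_camera"]
    v=np.array([(uv[0]-K[0,2])/K[0,0],-(uv[1]-K[1,2])/K[1,1],-1.])
    return T[:3,3],T[:3,:3]@v
def at(d,uv,z):
    o,v=ray(d,uv); return o+v*(z-o[2])/v[2]
def px(d,p):
    K=d["intrinsics"];T=d["world_from_camera"]
    c=T[:3,:3].T@(np.array(p)-T[:3,3]); return K[0,0]*c[0]/-c[2]+K[0,2], K[1,1]*(-c[1])/-c[2]+K[1,2]
def crop(d,x0,y0,x1,y1,s,name,pts=[]):
    im=cv2.resize(d["image"][y0:y1,x0:x1,::-1],None,fx=s,fy=s,interpolation=cv2.INTER_CUBIC)
    im=cv2.convertScaleAbs(im,alpha=1.3)
    for p in pts:
        u,v=px(d,p); cv2.circle(im,(int(round((u+.5-x0)*s)),int(round((v+.5-y0)*s))),2,(0,0,255),-1)
    cv2.imwrite("pics/"+name+".png",im)
E
python3 - <<'E'
from h import *
d=env.get_image("top"); crop(d,325,175,425,215,8,"t_spat"); crop(d,195,135,295,215,8,"t_head")
d=env.get_image("scene"); crop(d,250,220,330,290,8,"s_spat"); crop(d,340,140,440,215,8,"s_head")
E
```

```text
(no output)
```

View pics/t_spat.png

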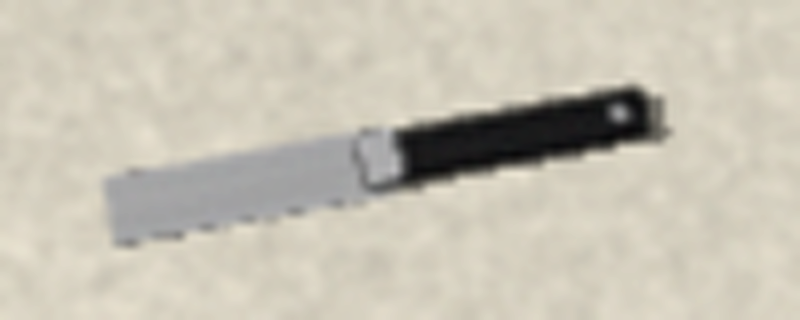

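View pics/t_head.png

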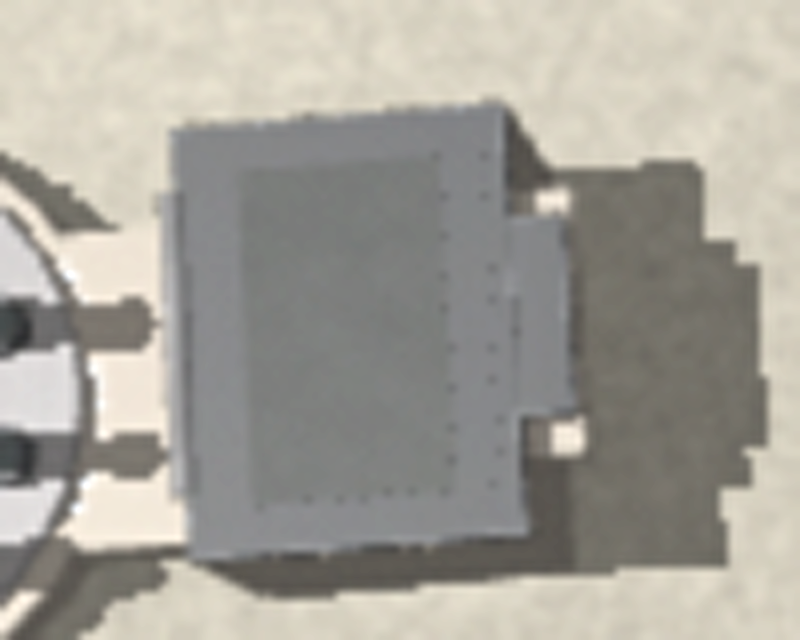

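View pics/s_spat.png

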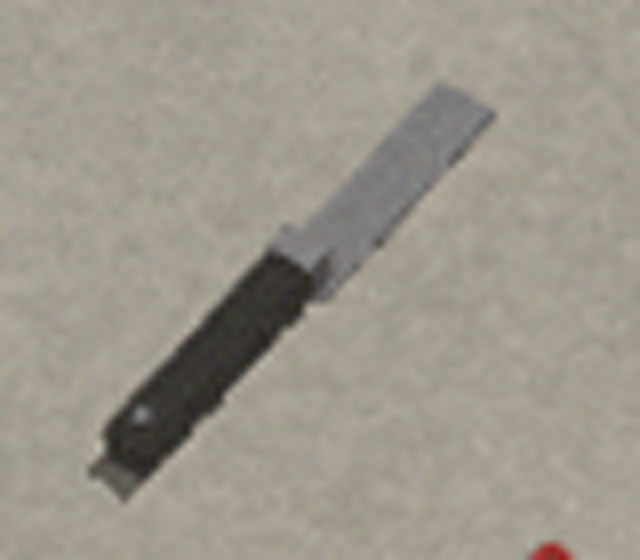

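View pics/s_head.png

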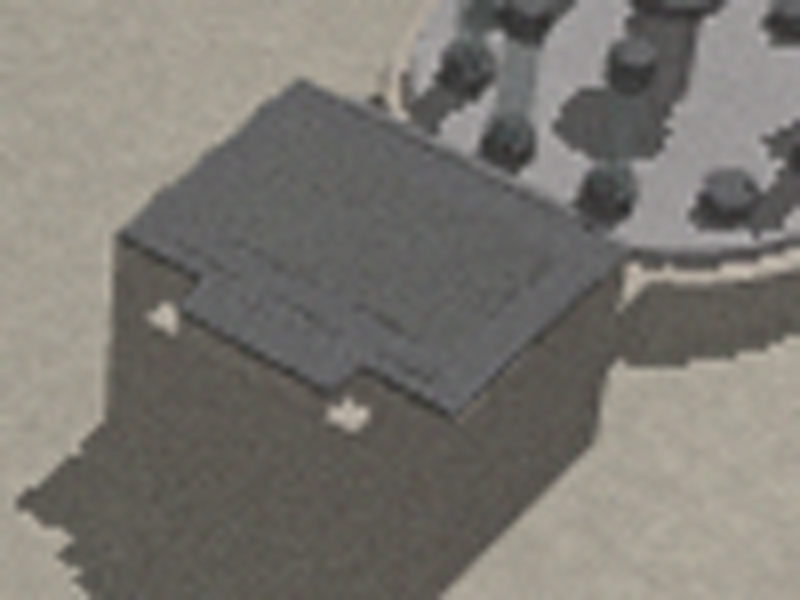

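The crop confirms the choice: black handle, bare steel blade. The blade points image-left (+y), towards the head.

```bash
cat > fit.py <<'E'
from h import *
from scipy.optimize import least_squares
def fit(obs,x0):
    # obs list of (cam d, uv, local xyz); solve x,y,yaw
    def f(p):
        c,s=np.cos(p[2]),np.sin(p[2]); r=[]
        for d,uv,l in obs:
            w=[p[0]+c*l[0]-s*l[1],p[1]+s*l[0]+c*l[1],l[2]]
            r+=list(np.array(px(d,w))-uv)
        return np.array(r)
    r=least_squares(f,x0); return r.x,r.fun.reshape(-1,2)
E
python3 - <<'E'
from fit import *
t=env.get_image("top"); s=env.get_image("scene")
def C(x0,y0,k,a): return np.array([a[0]/k+x0-.5,a[1]/k+y0-.5])
loc=[(.065,.054,.089),(.065,-.046,.089),(-.065,-.046,.089),(-.065,.054,.089),(.03,-.062,.089),(-.03,-.062,.089)]
T=[(172,128),(502,103),(526,535),(190,558),(568,220),(577,413)]
S=[(622,255),(455,410),(118,235),(300,80),(335,390),(185,312)]
ot=[(t,C(195,135,8,a),l) for a,l in zip(T,loc)]
os_=[(s,C(340,140,8,a),l) for a,l in zip(S,loc)]
for o in(ot,os_,ot+os_):
    x,r=fit(o,[.4,0,0]);print(x,np.degrees(x[2]));print(r.round(1).tolist())
# spatula
ot=[(t,C(325,175,8,a),l) for a,l in [((105,178),(.12,-.011,.002)),((118,243),(.12,.011,.002)),((396,132),(.04,-.008,.016)),((402,184),(.04,.008,.016)),((640,88),(-.05,-.008,.016)),((648,138),(-.05,.008,.016))]]
os_=[(s,C(250,220,8,a),l) for a,l in [((440,83),(.12,.011,.002)),((495,115),(.12,-.011,.002)),((272,248),(.04,.008,.016)),((318,280),(.04,-.008,.016))]]
for o in(ot,os_,ot+os_):
    x,r=fit(o,[.4,-.3,1.4]);print(x,np.degrees(x[2]));print(r.round(1).tolist())
for n,uv,z in [("da",(285,115),.05),("db",(341,114),.05),("beaker",(454,240),.04),("marker",(320,265),.016),("mk1",(294,262),.016),("mk2",(347,267),.016)]: print(n,at(t,uv,z))
E
```

```text
[0.59449073 0.00488306 0.05241702] 3.00327379196536
[[-0.2, -0.1], [0.6, -0.1], [0.3, 0.3], [-0.5, 0.5], [-0.2, -0.8], [-0.0, 0.2]]
[0.59447888 0.00452471 0.06687665] 3.8317495998937363
[[1.4, -1.1], [0.3, 0.9], [-0.1, -0.1], [-0.2, -0.2], [-0.2, 0.6], [-1.2, -0.4]]
[0.59446714 0.00478764 0.05790457] 3.3176876230050882
[[-0.3, 0.0], [0.5, -0.2], [0.5, 0.2], [-0.3, 0.6], [-0.2, -0.9], [0.1, 0.1], [1.5, -1.0], [0.1, 0.9], [-0.0, -0.3], [0.2, -0.3], [-0.4, 0.5], [-1.2, -0.6]]
[ 0.56035938 -0.34656792  1.72319549] 98.73182866422717
[[1.0, -0.2], [0.9, 0.2], [-3.3, 0.4], [-2.9, 0.2], [2.1, -0.3], [2.3, -0.3]]
[ 0.56255222 -0.34924807  1.7265274 ] 98.92273333408697
[[-1.0, 1.7], [-0.7, 1.6], [1.0, -1.0], [0.6, -2.0]]
[ 0.56079591 -0.34746074  1.72142145] 98.6301838102839
[[1.3, -0.5], [1.2, -0.0], [-3.0, 0.2], [-2.5, -0.0], [2.4, -0.5], [2.7, -0.4], [-0.8, 1.1], [-0.5, 0.9], [1.1, -1.8], [0.7, -2.8]]
da [ 0.75225182 -0.09786463  0.05      ]
db [ 0.75123127 -0.23617837  0.05      ]
beaker [ 0.43777453 -0.49738094  0.04      ]
marker [ 0.38405138 -0.17767883  0.016     ]
mk1 [ 0.39227014 -0.11451535  0.016     ]
mk2 [ 0.37822849 -0.24298741  0.016     ]
```

```bash
python3 - <<'E'
from fit import *
t=env.get_image("top"); s=env.get_image("scene")
def C(x0,y0,k,a): return np.array([a[0]/k+x0-.5,a[1]/k+y0-.5])
ot=[(t,C(325,175,8,a),l) for a,l in [((105,178),(.12,-.011,.002)),((118,243),(.12,.011,.002)),((656,94),(-.05,-.008,.006)),((665,135),(-.05,.008,.006))]]
os_=[(s,C(250,220,8,a),l) for a,l in [((440,83),(.12,.011,.002)),((495,115),(.12,-.011,.002)),((90,468),(-.05,.008,.006)),((125,500),(-.05,-.008,.006))]]
for o in(ot,os_,ot+os_):
    x,r=fit(o,[.4,-.3,1.4]);print(x,np.degrees(x[2]));print(r.round(1).tolist())
c,sn=np.cos(x[2]),np.sin(x[2]);print("grip",x[0]+c*.015,x[1]+sn*.015,"tip",x[0]+c*.12,x[1]+sn*.12)
E
```

```text
[ 0.56052539 -0.34604962  1.7223541 ] 98.68362050114563
[[0.8, -0.3], [0.6, 0.1], [-0.7, -0.4], [-0.6, 0.7]]
[ 0.56185187 -0.34803985  1.72502422] 98.83660725069736
[[-0.8, 1.3], [-0.5, 1.2], [0.0, -0.7], [1.1, -1.4]]
[ 0.56104331 -0.346945    1.72391441] 98.77302009125978
[[1.1, -0.5], [1.0, -0.0], [-0.4, -0.7], [-0.3, 0.4], [-0.7, 0.9], [-0.3, 0.8], [0.1, -1.2], [1.2, -1.9]]
grip 0.5587554992417624 -0.3321204937146303 tip 0.5427408494489402 -0.22834896104784708
```

>>> apply_moves(plan=[{"tx":400,"ty":-859,"tz":-80,"rz":-1.128,"jaw":0},{"tx":402,"ty":-859,"tz":-80,"rz":-1.128,"jaw":0},{"tx":402,"ty":-859,"tz":-80,"rz":-1.128,"jaw":0},{"tx":402,"ty":-859,"tz":-80,"rz":-1.128,"jaw":0},{"tx":402,"ty":-859,"tz":-80,"rz":-1.128,"jaw":0},{"tx":402,"ty":-859,"tz":-80,"rz":-1.128,"jaw":0},{"tx":402,"ty":-859,"tz":-80,"rz":-1.128,"jaw":0},{"tx":402,"ty":-859,"tz":-80,"rz":-1.128,"jaw":0},{"tx":402,"ty":-859,"tz":-80,"rz":-1.128,"jaw":0},{"tx":402,"ty":-859,"tz":-80,"rz":-1.128,"jaw":0},{"tx":402,"ty":-859,"tz":-80,"rz":-1.128,"jaw":0},{"tx":402,"ty":-859,"tz":-80,"rz":-1.128,"jaw":0}])

```text
validation failed for argument at $.pl...
```

>>> apply_moves(plan=[{"tx":200,"ty":-430,"tz":-40,"rz":-0.56,"jaw":0},{"tx":200,"ty":-430,"tz":-40,"rz":-0.56,"jaw":0}], grip_force=60)

```text
validation failed for argument at $.pl...
```

>>> apply_moves(plan=[{"tx":20,"ty":-43,"tz":-4,"rx":0,"ry":0,"rz":-0.06,"jaw":0}], grip_force=60)

```text
time_s: 0.5
position: [0.1765, 0.4861, 0.227]
tool_rot: [[-0.94, 0.34, 0.0], [0.34, 0.94, 0.002], [0.0, 0.002, -1.0]]
ft_force: [1.9, -1.2, -0.5]
grip_width: 0.0731
```

>>> apply_moves(plan=[{"tx":382,"ty":-818,"tz":-77,"rx":0,"ry":0,"rz":-1.068,"jaw":0},{"tx":382,"ty":-818,"tz":-77,"rx":0,"ry":0,"rz":-1.068,"jaw":0},{"tx":382,"ty":-818,"tz":-77,"rx":0,"ry":0,"rz":-1.068,"jaw":0},{"tx":382,"ty":-818,"tz":-77,"rx":0,"ry":0,"rz":-1.068,"jaw":0},{"tx":382,"ty":-818,"tz":-77,"rx":0,"ry":0,"rz":-1.068,"jaw":0},{"tx":382,"ty":-818,"tz":-77,"rx":0,"ry":0,"rz":-1.068,"jaw":0},{"tx":382,"ty":-818,"tz":-77,"rx":0,"ry":0,"rz":-1.068,"jaw":0},{"tx":382,"ty":-818,"tz":-77,"rx":0,"ry":0,"rz":-1.068,"jaw":0},{"tx":382,"ty":-818,"tz":-77,"rx":0,"ry":0,"rz":-1.068,"jaw":0},{"tx":382,"ty":-818,"tz":-77,"rx":0,"ry":0,"rz":-1.068,"jaw":0},{"tx":382,"ty":-818,"tz":-77,"rx":0,"ry":0,"rz":-1.068,"jaw":0},{"tx":382,"ty":-818,"tz":-77,"rx":0,"ry":0,"rz":-1.068,"jaw":0}], grip_force=60)

```text
time_s: 1.7
position: [0.4308, -0.0598, 0.176]
tool_rot: [[-0.155, 0.988, 0.002], [0.988, 0.155, 0.0], [0.0, 0.002, -1.0]]
ft_force: [1.2, 0.9, -0.3]
grip_width: 0.0427
```

>>> apply_moves(plan=[{"tx":128,"ty":-272,"tz":-30,"rx":0,"ry":0,"rz":0,"jaw":0},{"tx":128,"ty":-272,"tz":-30,"rx":0,"ry":0,"rz":0,"jaw":0},{"tx":128,"ty":-272,"tz":-30,"rx":0,"ry":0,"rz":0,"jaw":0},{"tx":128,"ty":-272,"tz":-30,"rx":0,"ry":0,"rz":0,"jaw":0},{"tx":128,"ty":-272,"tz":-30,"rx":0,"ry":0,"rz":0,"jaw":0},{"tx":128,"ty":-272,"tz":-30,"rx":0,"ry":0,"rz":0,"jaw":0},{"tx":128,"ty":-272,"tz":-60,"rx":0,"ry":0,"rz":0,"jaw":0},{"tx":128,"ty":-272,"tz":-100,"rx":0,"ry":0,"rz":0,"jaw":0},{"tx":128,"ty":-272,"tz":-125,"rx":0,"ry":0,"rz":0,"jaw":0},{"tx":128,"ty":-272,"tz":-125,"rx":0,"ry":0,"rz":0,"jaw":0}], grip_force=60)

```text
time_s: 2.7
position: [0.5573, -0.3307, 0.0472]
tool_rot: [[-0.154, 0.988, -0.003], [0.988, 0.154, 0.005], [0.006, -0.002, -1.0]]
ft_force: [-0.5, 0.4, 0.2]
grip_width: 0.0427
```

```bash
python3 - <<'E'
from h import *
print(env.observe()["position"])
t=env.get_image("top"); p=[(0.5588,-0.3321,.016),(0.5427,-0.2283,.002)]
crop(t,320,150,440,230,6,"t1",p); s=env.get_image("scene"); crop(s,220,180,340,290,6,"s1",p)
E
```

```text
[ 0.55725738 -0.33067475  0.04722298]
```

View pics/s1.png

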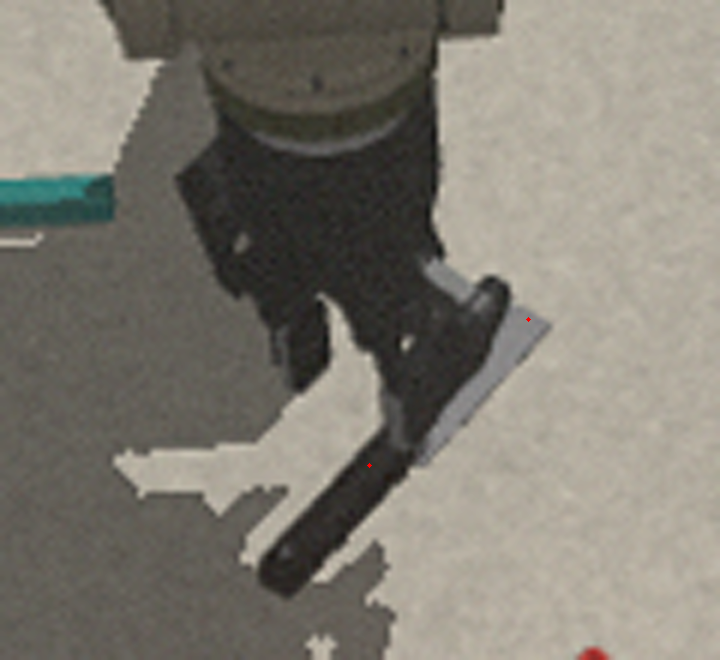

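View pics/t1.png

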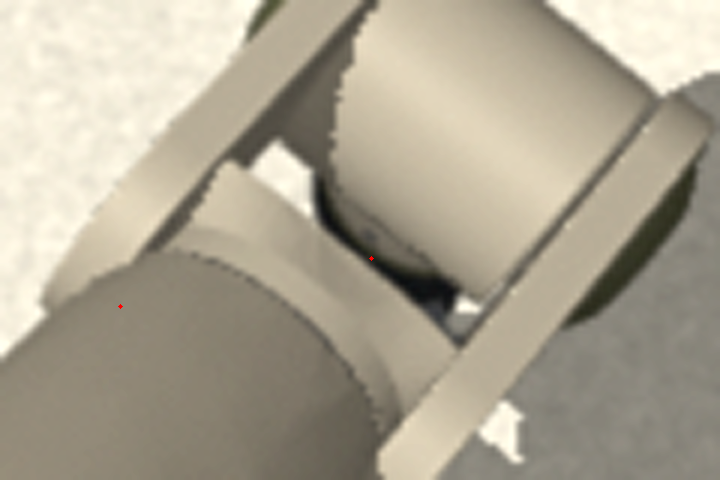

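>>> apply_moves(plan=[{"tx":1,"ty":-1,"tz":-20,"rx":0,"ry":0,"rz":0,"jaw":0},{"tx":1,"ty":-1,"tz":-36,"rx":0,"ry":0,"rz":0,"jaw":0},{"tx":1,"ty":-1,"tz":-43,"rx":0,"ry":0,"rz":0,"jaw":0},{"tx":1,"ty":-1,"tz":-43,"rx":0,"ry":0,"rz":0,"jaw":0},{"tx":1,"ty":-1,"tz":-43,"rx":0,"ry":0,"rz":0,"jaw":-1},{"tx":1,"ty":-1,"tz":-43,"rx":0,"ry":0,"rz":0,"jaw":-1},{"tx":1,"ty":-1,"tz":-43,"rx":0,"ry":0,"rz":0,"jaw":-1},{"tx":1,"ty":-1,"tz":-43,"rx":0,"ry":0,"rz":0,"jaw":-1},{"tx":1,"ty":-1,"tz":-43,"rx":0,"ry":0,"rz":0,"jaw":-1},{"tx":1,"ty":-1,"tz":-43,"rx":0,"ry":0,"rz":0,"jaw":-1}], grip_force=80)

```text
time_s: 3.8
position: [0.5607, -0.3335, 0.0105]
tool_rot: [[-0.155, 0.988, 0.005], [0.988, 0.155, -0.002], [-0.002, 0.004, -1.0]]
ft_force: [-0.9, 1.2, 6.7]
grip_width: 0.013
```

```bash
python3 - <<'E'
from h import *
print(env.observe())
s=env.get_image("scene"); crop(s,220,180,340,290,6,"s2")
E
```

```text
{'time_s': 3.8, 'q': array([-41.16214055,  43.93233915,  72.61171681,   0.11892742,
        63.18284375, -50.12892874]), 'qvel': array([ 0.11816478, -0.04807488, -0.05841918, -0.05183203, -0.01873479,
        0.04884774]), 'joint_efforts': array([-2.00108145e-01, -5.49740732e+01, -1.72761118e+01,  1.33701929e-02,
       -3.14109502e-01,  3.64233996e-02]), 'position': array([ 0.56072931, -0.33352012,  0.01049068]), 'tool_rot': array([[-0.1549353 ,  0.98791292,  0.00480835],
       [ 0.98792154,  0.15494513, -0.00174322],
       [-0.00246718,  0.00448019, -0.99998692]]), 'ft_force': array([-0.94630795,  1.24663626,  6.65993781]), 'wrist_torque': array([0.15597312, 0.17690578, 0.05061336]), 'grip_width': 0.012968298044776701}
```

View pics/s2.png

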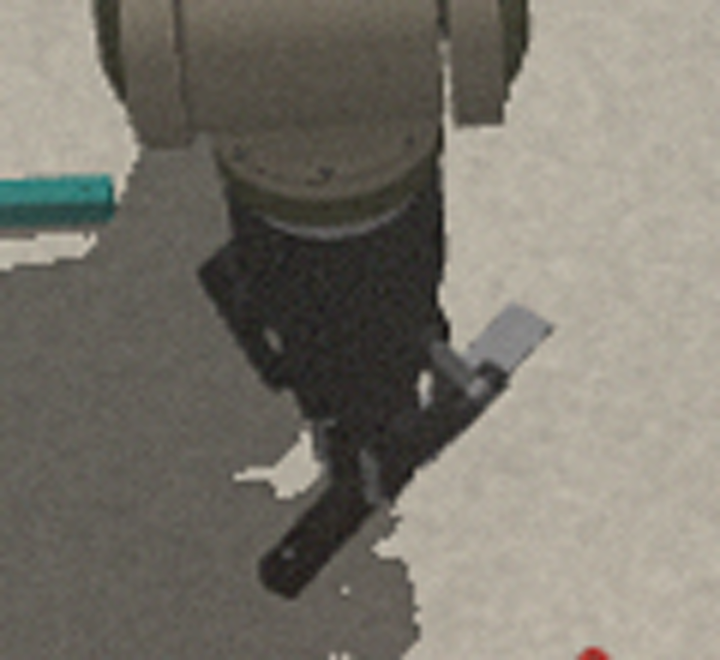

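>>> apply_moves(plan=[{"tx":0,"ty":0,"tz":0,"rx":0,"ry":0,"rz":0,"jaw":-0.3},{"tx":0,"ty":0,"tz":0,"rx":0,"ry":0,"rz":0,"jaw":-0.3},{"tx":0,"ty":0,"tz":0,"rx":0,"ry":0,"rz":0,"jaw":-0.3},{"tx":0,"ty":0,"tz":0,"rx":0,"ry":0,"rz":0,"jaw":-0.3}], grip_force=80)

```text
time_s: 4.25
position: [0.5607, -0.3335, 0.0104]
tool_rot: [[-0.155, 0.988, 0.005], [0.988, 0.155, -0.002], [-0.002, 0.004, -1.0]]
ft_force: [-0.1, 0.3, 0.5]
grip_width: 0.0301
```

>>> apply_moves(plan=[{"tx":-1,"ty":1,"tz":-4,"rx":0,"ry":0,"rz":0,"jaw":-0.3},{"tx":-1,"ty":1,"tz":-7,"rx":0,"ry":0,"rz":0,"jaw":-0.3},{"tx":-1,"ty":1,"tz":-7,"rx":0,"ry":0,"rz":0,"jaw":-0.3},{"tx":-1,"ty":1,"tz":-7,"rx":0,"ry":0,"rz":0,"jaw":-0.3}], grip_force=80)

```text
time_s: 4.65
position: [0.5596, -0.3324, 0.0032]
tool_rot: [[-0.155, 0.988, 0.004], [0.988, 0.155, -0.001], [-0.002, 0.004, -1.0]]
ft_force: [0.0, -0.8, -1.0]
grip_width: 0.0297
```

>>> apply_moves(plan=[{"tx":0,"ty":0,"tz":0,"rx":0,"ry":0,"rz":0,"jaw":-1},{"tx":0,"ty":0,"tz":0,"rx":0,"ry":0,"rz":0,"jaw":-1},{"tx":0,"ty":0,"tz":0,"rx":0,"ry":0,"rz":0,"jaw":-1},{"tx":0,"ty":0,"tz":0,"rx":0,"ry":0,"rz":0,"jaw":-1}], grip_force=40)

```text
time_s: 5.05
position: [0.5598, -0.3326, 0.0034]
tool_rot: [[-0.155, 0.988, 0.005], [0.988, 0.155, -0.002], [-0.002, 0.004, -1.0]]
ft_force: [0.8, -0.1, 2.7]
grip_width: 0.0152
```

>>> apply_moves(plan=[{"tx":0,"ty":0,"tz":0,"rx":0,"ry":0,"rz":0,"jaw":-1},{"tx":0,"ty":0,"tz":0,"rx":0,"ry":0,"rz":0,"jaw":-1},{"tx":0,"ty":0,"tz":20,"rx":0,"ry":0,"rz":0,"jaw":-1},{"tx":0,"ty":0,"tz":50,"rx":0,"ry":0,"rz":0,"jaw":-1},{"tx":0,"ty":0,"tz":80,"rx":0,"ry":0,"rz":-0.05,"jaw":-1},{"tx":0,"ty":0,"tz":80,"rx":0,"ry":0,"rz":-0.097,"jaw":-1},{"tx":0,"ty":0,"tz":80,"rx":0,"ry":0,"rz":-0.097,"jaw":-1}], grip_force=60)

```text
time_s: 5.75
position: [0.5597, -0.3326, 0.0839]
tool_rot: [[-0.058, 0.998, 0.005], [0.998, 0.058, -0.003], [-0.003, 0.005, -1.0]]
ft_force: [-0.8, -0.2, -1.7]
grip_width: 0.014
```

```bash
python3 - <<'E'
from h import *
print(env.observe()["position"])
s=env.get_image("scene"); crop(s,240,160,340,260,6,"s3"); s=env.get_image("top"); crop(s,290,140,410,220,6,"t3")
E
```

```text
[ 0.55974895 -0.332561    0.08387973]
```

View pics/s3.png

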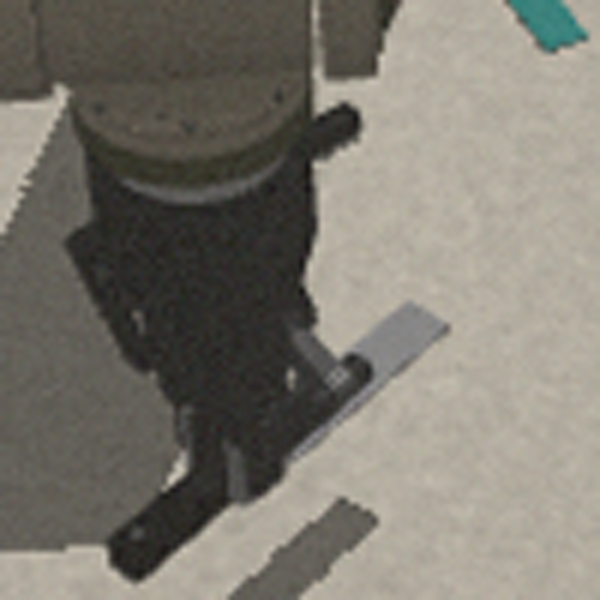

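View pics/t3.png

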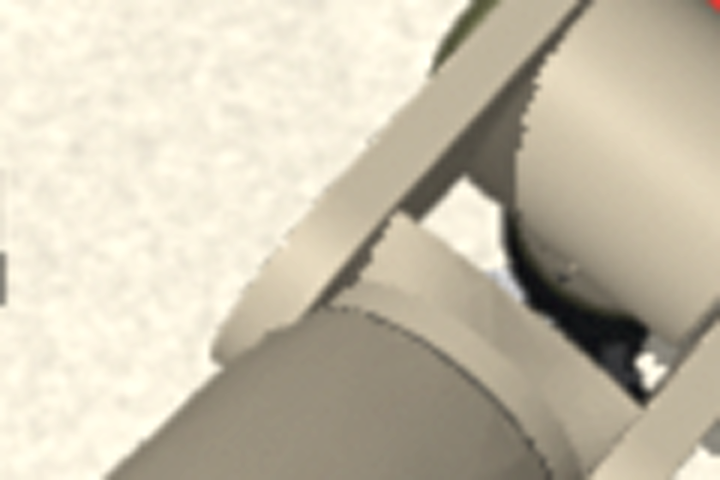

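```bash
python3 - <<'E'
from h import *
s=env.get_image("scene"); 
# plane through TCP containing axis & vertical, measured yaw
tc=np.array([.55975,-.33256])
for cor,side in(((410,300),.011),((450,328),-.011)):
  uv=(cor[0]/6+240-.5,cor[1]/6+160-.5)
  for yaw in (93.0,93.3):
    a=np.radians(yaw);u=np.array([np.cos(a),np.sin(a)]);n=np.array([-u[1],u[0]])
    # corner offset lateral: side along n, plus original lateral bias of tip from TCP
    off=np.array([-.0163,.1031]);a0=np.radians(98.92);lat=off@np.array([-np.sin(a0),np.cos(a0)])
    o,v=ray(s,uv);t=((lat+side)-(o[:2]-tc)@n)/(v[:2]@n);p=o+v*t
    print(lat,(p[:2]-tc)@u,p)
E
```

```text
0.00011666932841574579 0.10903766021984994 [ 0.54294198 -0.22425357  0.08342086]
0.00011666932841574579 0.10970917335640917 [ 0.54233646 -0.22367266  0.08252418]
0.00011666932841574579 0.10784490965550762 [ 0.56497425 -0.2242933   0.08359334]
0.00011666932841574579 0.10841842372077586 [ 0.56437428 -0.22369487  0.08266972]
```

>>> apply_moves(plan=[{"tx":15,"ty":40,"tz":-0.5,"rx":0,"ry":0,"rz":0,"jaw":-1},{"tx":30,"ty":80,"tz":-0.5,"rx":0,"ry":0,"rz":0,"jaw":-1},{"tx":40,"ty":120,"tz":-0.5,"rx":0,"ry":0,"rz":0,"jaw":-1},{"tx":45,"ty":145,"tz":-0.5,"rx":0,"ry":0,"rz":0,"jaw":-1},{"tx":45,"ty":150,"tz":-0.5,"rx":0,"ry":0,"rz":0,"jaw":-1},{"tx":45,"ty":150,"tz":-0.5,"rx":0,"ry":0,"rz":0,"jaw":-1}], grip_force=60)

```text
time_s: 6.5
position: [0.6042, -0.1817, 0.0813]
tool_rot: [[-0.061, 0.998, 0.002], [0.998, 0.061, -0.001], [-0.001, 0.002, -1.0]]
ft_force: [-0.2, -1.2, -1.2]
grip_width: 0.0144
```

```bash
python3 - <<'E'
from h import *
print(env.observe()["position"])
a=np.radians(3.2)
def L(x,y,z): return [.5945+x*np.cos(a)-y*np.sin(a),.0048+x*np.sin(a)+y*np.cos(a),z]
s=env.get_image("scene"); P=[L(0,-.062,.087),L(0,-.062,.081)]; crop(s,310,130,410,230,8,"s4",P); s=env.get_image("top"); crop(s,220,130,320,220,8,"t4",P)
E
```

```text
[ 0.60417174 -0.18170299  0.08132288]
```

View pics/s4.png

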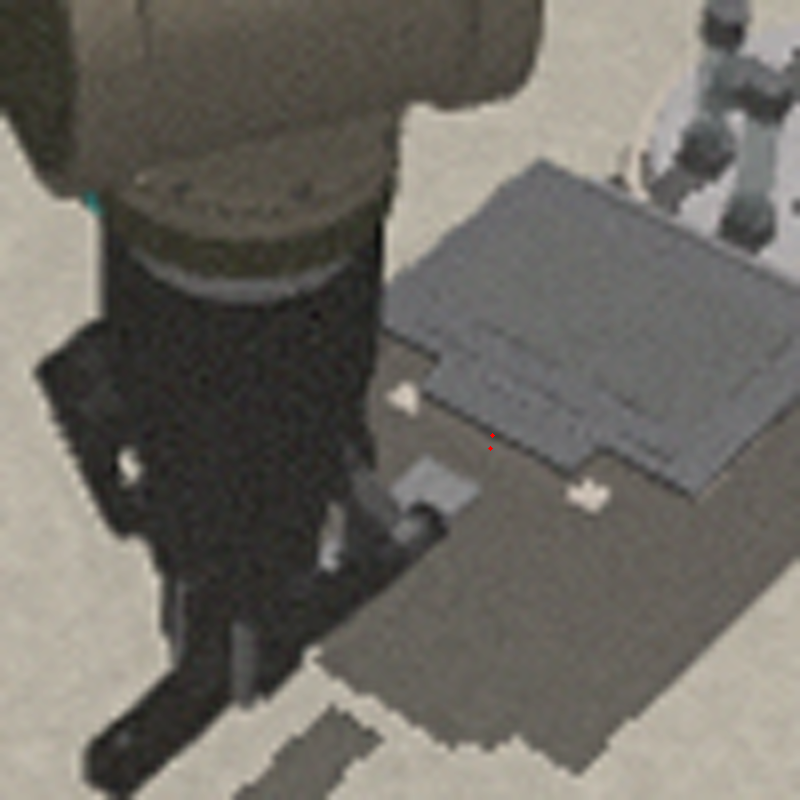

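View pics/t4.png

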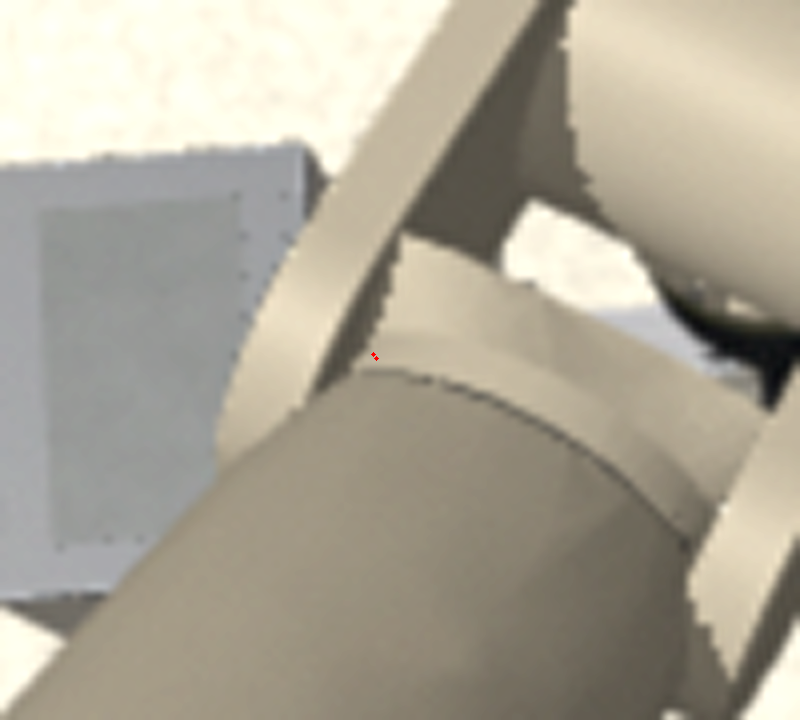

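```bash
python3 - <<'E'
from h import *
s=env.get_image("scene"); 
tc=np.array([.6042,-.1817])
for cor,side in(((430,456),.011),((483,487),-.011)):
  uv=(cor[0]/8+310-.5,cor[1]/8+130-.5)
  for yaw in (93.3,93.5):
    a=np.radians(yaw);u=np.array([np.cos(a),np.sin(a)]);n=np.array([-u[1],u[0]])
    o,v=ray(s,uv);t=((side)-(o[:2]-tc)@n)/(v[:2]@n);p=o+v*t
    print((p[:2]-tc)@u,p)
print(env.observe()["position"],px(s,(.5973,-.0571,.085)))
E
```

```text
0.10928666152800841 [ 0.58692726 -0.07322776  0.08175341]
0.10989879218950965 [ 0.58651136 -0.07267773  0.0810853 ]
0.10684624851142868 [ 0.60903126 -0.07439772  0.08408196]
0.10739304380214913 [ 0.60862329 -0.07383573  0.08340005]
[ 0.60408533 -0.18354726  0.081596  ] (np.float64(370.7147447752546), np.float64(184.26620533260007))
```

>>> apply_moves(plan=[{"tx":0,"ty":4,"tz":1.5,"rx":0,"ry":0,"rz":0,"jaw":-1},{"tx":0,"ty":10,"tz":1.5,"rx":0,"ry":0,"rz":0,"jaw":-1},{"tx":0,"ty":16,"tz":1.5,"rx":0,"ry":0,"rz":0,"jaw":-1},{"tx":-1,"ty":22,"tz":1.5,"rx":0,"ry":0,"rz":0,"jaw":-1},{"tx":-1,"ty":27,"tz":1.5,"rx":0,"ry":0,"rz":0,"jaw":-1},{"tx":-1,"ty":30,"tz":1.5,"rx":0,"ry":0,"rz":0,"jaw":-1},{"tx":-1,"ty":30,"tz":1.5,"rx":0,"ry":0,"rz":0,"jaw":-1}], grip_force=60)

```text
time_s: 7.35
position: [0.6031, -0.153, 0.0832]
tool_rot: [[-0.059, 0.998, 0.003], [0.998, 0.059, -0.001], [-0.001, 0.003, -1.0]]
ft_force: [0.4, 0.1, -0.1]
grip_width: 0.0141
```

```bash
python3 - <<'E'
from h import *
print(env.observe()["position"],env.observe()["ft_force"])
s=env.get_image("scene"); crop(s,310,130,410,230,8,"s5")
E
```

```text
[ 0.60312821 -0.15302674  0.08318013] [ 0.4453743   0.13036109 -0.10669386]
```

View pics/s5.png

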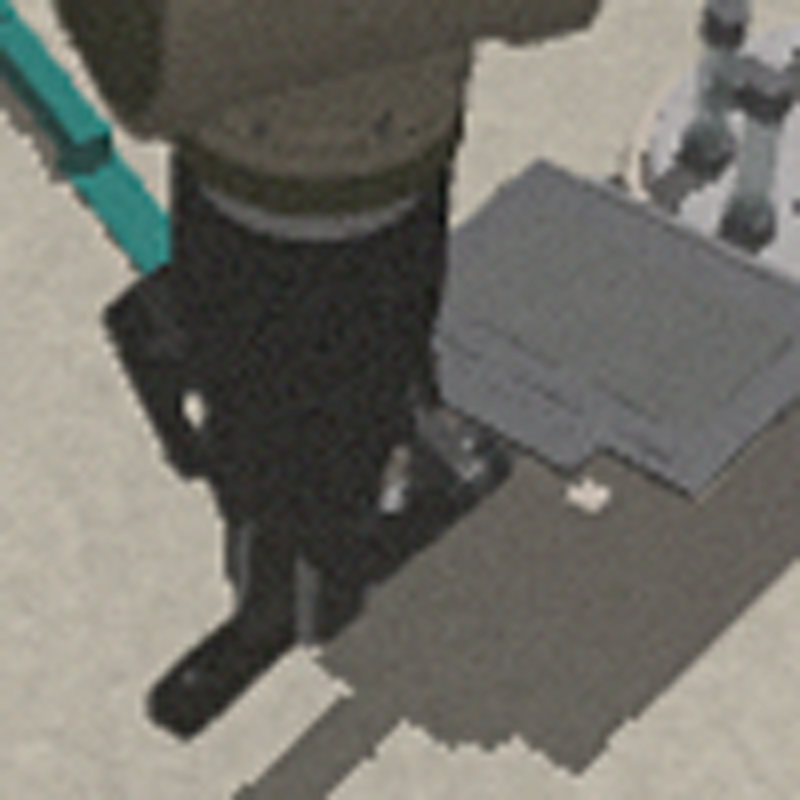

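>>> apply_moves(plan=[{"tx":0,"ty":0,"tz":3,"rx":0,"ry":0,"rz":0,"jaw":-1},{"tx":0,"ty":0,"tz":8,"rx":0,"ry":0,"rz":0,"jaw":-1},{"tx":0,"ty":0.5,"tz":13,"rx":0,"ry":0,"rz":0,"jaw":-1},{"tx":0,"ty":1,"tz":18,"rx":0,"ry":0,"rz":0,"jaw":-1},{"tx":0,"ty":2,"tz":23,"rx":0,"ry":0,"rz":0,"jaw":-1},{"tx":0,"ty":3,"tz":28,"rx":0,"ry":0,"rz":0,"jaw":-1},{"tx":0,"ty":5,"tz":33,"rx":0,"ry":0,"rz":0,"jaw":-1},{"tx":0,"ty":6,"tz":38,"rx":0,"ry":0,"rz":0,"jaw":-1},{"tx":0,"ty":8,"tz":43,"rx":0,"ry":0,"rz":0,"jaw":-1},{"tx":0,"ty":10,"tz":48,"rx":0,"ry":0,"rz":0,"jaw":-1},{"tx":0,"ty":12,"tz":52,"rx":0,"ry":0,"rz":0,"jaw":-1},{"tx":0,"ty":12,"tz":52,"rx":0,"ry":0,"rz":0,"jaw":-1}], grip_force=60)

```text
time_s: 8.6
position: [0.6034, -0.1411, 0.1359]
tool_rot: [[-0.059, 0.998, 0.004], [0.998, 0.059, -0.001], [-0.002, 0.004, -1.0]]
ft_force: [0.4, 0.2, -0.8]
grip_width: 0.0142
```

```bash
python3 - <<'E'
from h import *
print(env.observe()["position"],env.observe()["ft_force"])
s=env.get_image("scene"); crop(s,310,110,440,230,6,"s6")
E
```

```text
[ 0.60338011 -0.14109104  0.13585475] [ 0.41442026  0.15709469 -0.78148552]
```

View pics/s6.png

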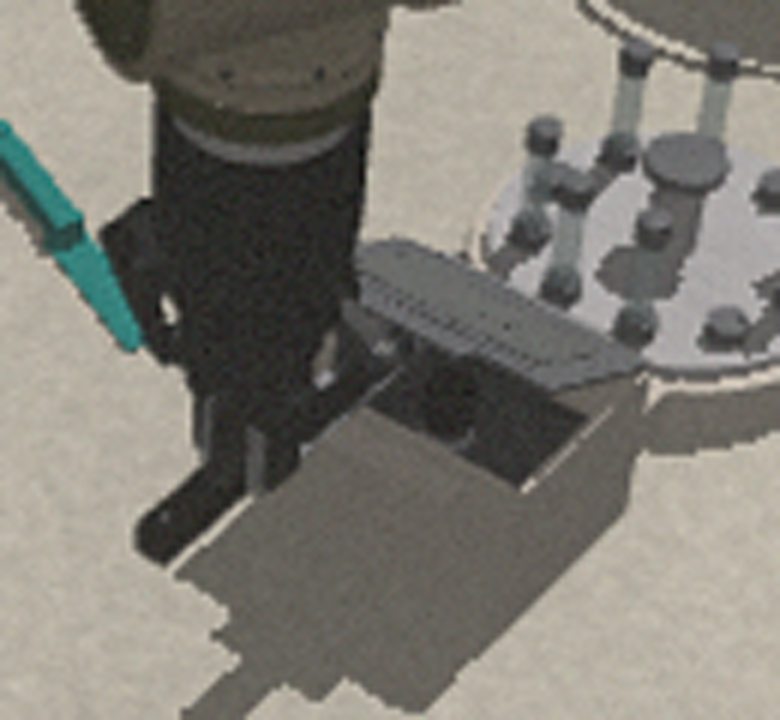

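>>> apply_moves(plan=[{"tx":0,"ty":7,"tz":8,"rx":0,"ry":0,"rz":0,"jaw":-1},{"tx":-1,"ty":14,"tz":15,"rx":0,"ry":0,"rz":0,"jaw":-1},{"tx":-1,"ty":22,"tz":22,"rx":0,"ry":0,"rz":0,"jaw":-1},{"tx":-2,"ty":30,"tz":27,"rx":0,"ry":0,"rz":0,"jaw":-1},{"tx":-2,"ty":39,"tz":31,"rx":0,"ry":0,"rz":0,"jaw":-1},{"tx":-3,"ty":48,"tz":34,"rx":0,"ry":0,"rz":0,"jaw":-1},{"tx":-3,"ty":57,"tz":37,"rx":0,"ry":0,"rz":0,"jaw":-1},{"tx":-4,"ty":66,"tz":38,"rx":0,"ry":0,"rz":0,"jaw":-1},{"tx":-4,"ty":75,"tz":38,"rx":0,"ry":0,"rz":0,"jaw":-1},{"tx":-5,"ty":84,"tz":38,"rx":0,"ry":0,"rz":0,"jaw":-1},{"tx":-5,"ty":84,"tz":38,"rx":0,"ry":0,"rz":0,"jaw":-1}], grip_force=60)

```text
time_s: 9.75
position: [0.5981, -0.0558, 0.1733]
tool_rot: [[-0.06, 0.998, 0.003], [0.998, 0.06, -0.0], [-0.001, 0.003, -1.0]]
ft_force: [-0.2, -0.2, -1.3]
grip_width: 0.0142
```

```bash
python3 - <<'E'
from h import *
print(env.observe()["position"],env.observe()["ft_force"])
s=env.get_image("scene"); crop(s,310,80,450,210,5.7 and 5,"s7")
E
```

```text
[ 0.59805465 -0.05583415  0.17331289] [-0.16016089 -0.23626215 -1.26867671]
```

View pics/s7.png

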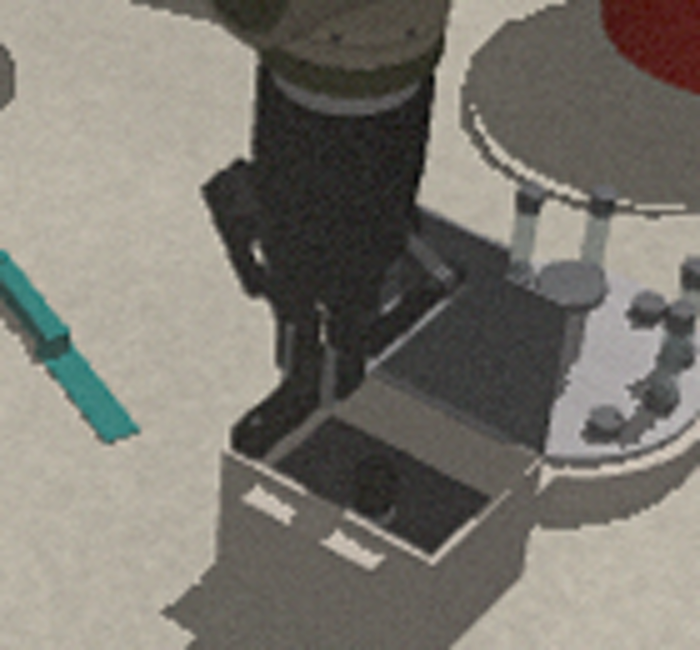

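>>> apply_moves(plan=[{"tx":0,"ty":8,"tz":0,"rx":0,"ry":0,"rz":0,"jaw":-1},{"tx":-1,"ty":17,"tz":-1,"rx":0,"ry":0,"rz":0,"jaw":-1},{"tx":-1,"ty":26,"tz":-3,"rx":0,"ry":0,"rz":0,"jaw":-1},{"tx":-2,"ty":34,"tz":-5,"rx":0,"ry":0,"rz":0,"jaw":-1},{"tx":-2,"ty":34,"tz":-5,"rx":0,"ry":0,"rz":0,"jaw":-1},{"tx":-1,"ty":15,"tz":-2,"rx":0,"ry":0,"rz":0,"jaw":-1},{"tx":0,"ty":-30,"tz":0,"rx":0,"ry":0,"rz":0,"jaw":-1},{"tx":0,"ty":-75,"tz":0,"rx":0,"ry":0,"rz":0,"jaw":-1},{"tx":-10,"ty":-120,"tz":0,"rx":0,"ry":0,"rz":0,"jaw":-1},{"tx":-20,"ty":-165,"tz":-10,"rx":0,"ry":0,"rz":0,"jaw":-1},{"tx":-30,"ty":-210,"tz":-20,"rx":0,"ry":0,"rz":0,"jaw":-1},{"tx":-40,"ty":-255,"tz":-40,"rx":0,"ry":0,"rz":0,"jaw":-1}], grip_force=60)

```text
time_s: 11.0
position: [0.558, -0.3135, 0.1342]
tool_rot: [[-0.06, 0.998, 0.005], [0.998, 0.06, -0.002], [-0.003, 0.005, -1.0]]
ft_force: [1.3, 0.3, -0.2]
grip_width: 0.0139
```

```bash
python3 - <<'E'
from h import *
print(env.observe()["position"],env.observe()["ft_force"])
s=env.get_image("scene"); cv2.imwrite("pics/s8.png",s["image"][:,:,::-1]);crop(s,340,80,460,210,5,"s8c")
a=np.radians(3.2)
def L(x,y,z): return [.5945+x*np.cos(a)-y*np.sin(a),.0048+x*np.sin(a)+y*np.cos(a),z]
s=env.get_image("top"); crop(s,170,120,310,220,5.5 and 5,"t8")
for th in (1.57,1.7,1.8,1.9,2.0,2.1): print(th,px(s,L(0,.054-.116*np.cos(th),.087+.116*np.sin(th))))
E
```

```text
[ 0.55804211 -0.31347962  0.13419552] [ 1.26850642  0.31358152 -0.23216899]
1.57 (np.float64(202.58889221616494), np.float64(167.33331736838787))
1.7 (np.float64(195.6195595486641), np.float64(167.97659224440662))
1.8 (np.float64(190.5468886922239), np.float64(168.59311801230857))
1.9 (np.float64(185.79850477657124), np.float64(169.30566412710812))
2.0 (np.float64(181.43435239599742), np.float64(170.10371951714222))
2.1 (np.float64(177.5066841380882), np.float64(170.97558771668753))
```

View pics/s8.png

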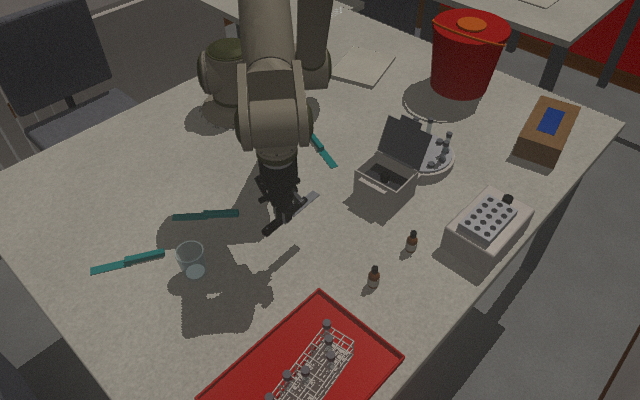

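View pics/t8.png

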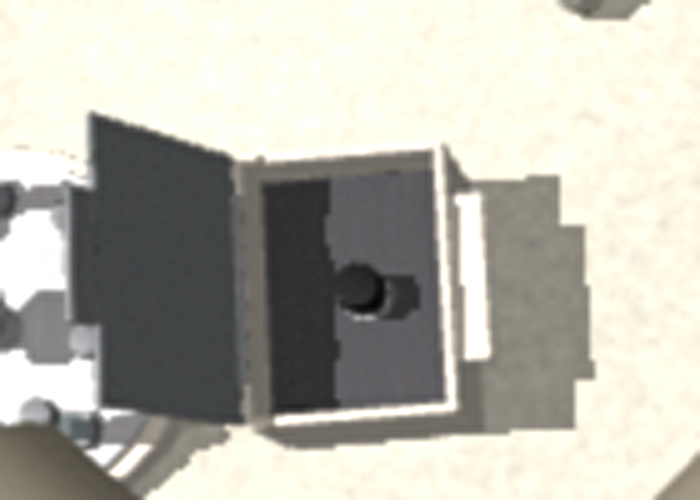

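>>> apply_moves(plan=[{"tx":0,"ty":-10,"tz":-40,"rx":0,"ry":0,"rz":0,"jaw":-1},{"tx":0,"ty":-10,"tz":-80,"rx":0,"ry":0,"rz":0,"jaw":-1},{"tx":0,"ty":-10,"tz":-110,"rx":0,"ry":0,"rz":0,"jaw":-1},{"tx":0,"ty":-10,"tz":-122,"rx":0,"ry":0,"rz":0,"jaw":-1},{"tx":0,"ty":-10,"tz":-127,"rx":0,"ry":0,"rz":0,"jaw":-1},{"tx":0,"ty":-10,"tz":-129,"rx":0,"ry":0,"rz":0,"jaw":-1},{"tx":0,"ty":-10,"tz":-129,"rx":0,"ry":0,"rz":0,"jaw":-1}], grip_force=60)

```text
time_s: 11.8
position: [0.5565, -0.3262, 0.0035]
tool_rot: [[-0.055, 0.999, 0.002], [0.999, 0.055, -0.001], [-0.001, 0.002, -1.0]]
ft_force: [-1.8, 2.6, 4.5]
grip_width: 0.0144
```

Contact with the bench is light (4.5 N), so I open and rise.

>>> apply_moves(plan=[{"tx":0,"ty":0,"tz":0,"rx":0,"ry":0,"rz":0,"jaw":-0.2},{"tx":0,"ty":0,"tz":0,"rx":0,"ry":0,"rz":0,"jaw":-0.2},{"tx":0,"ty":0,"tz":0,"rx":0,"ry":0,"rz":0,"jaw":-0.1},{"tx":0,"ty":0,"tz":0,"rx":0,"ry":0,"rz":0,"jaw":-0.1},{"tx":0,"ty":0,"tz":10,"rx":0,"ry":0,"rz":0,"jaw":-0.1},{"tx":0,"ty":0,"tz":30,"rx":0,"ry":0,"rz":0,"jaw":-0.1},{"tx":0,"ty":0,"tz":70,"rx":0,"ry":0,"rz":0,"jaw":-0.1},{"tx":0,"ty":0,"tz":110,"rx":0,"ry":0,"rz":0,"jaw":-0.1},{"tx":0,"ty":0,"tz":130,"rx":0,"ry":0,"rz":0,"jaw":-0.1},{"tx":0,"ty":0,"tz":130,"rx":0,"ry":0,"rz":0,"jaw":-0.1}], grip_force=60)

```text
time_s: 12.8
position: [0.5576, -0.3271, 0.1378]
tool_rot: [[-0.055, 0.998, 0.007], [0.998, 0.055, -0.006], [-0.006, 0.007, -1.0]]
ft_force: [-0.2, -0.3, -0.6]
grip_width: 0.0386
```

```bash
python3 - <<'E'
from h import *
print(env.observe()["position"])
s=env.get_image("scene"); cv2.imwrite("pics/s9.png",s["image"][:,:,::-1]);crop(s,350,130,430,200,8,"s9c")
a=np.radians(3.2)
def L(x,y,z): return [.5945+x*np.cos(a)-y*np.sin(a),.0048+x*np.sin(a)+y*np.cos(a),z]
P=[L(0,0,.077)]
crop(s,350,130,430,200,8,"s9c",P)
t=env.get_image("top"); crop(t,220,155,270,205,10,"t9c",P)
E
```

```text
[ 0.55758708 -0.32705389  0.13776758]
```

View pics/s9.png

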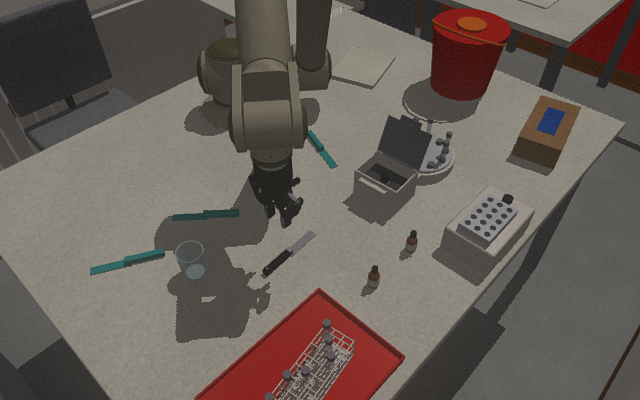

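View pics/s9c.png

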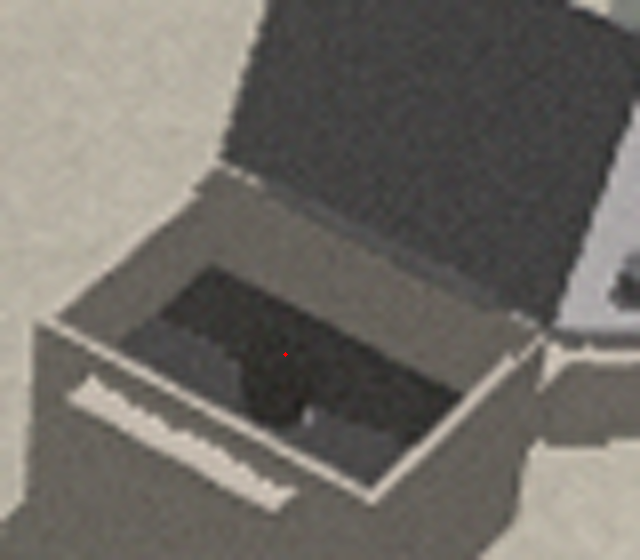

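View pics/t9c.png

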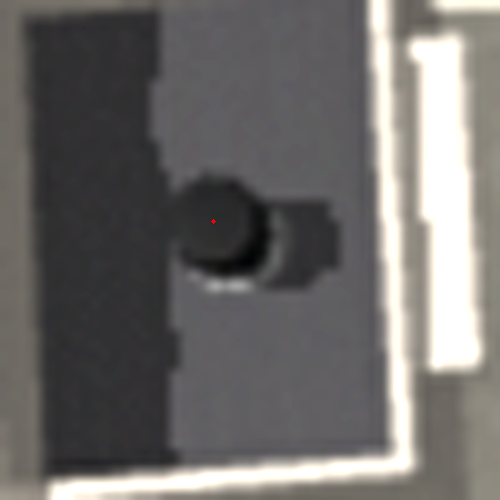

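>>> apply_moves(plan=[{"tx":5,"ty":45,"tz":0,"rx":0,"ry":0,"rz":0,"jaw":-0.1},{"tx":10,"ty":90,"tz":0,"rx":0,"ry":0,"rz":0,"jaw":-0.1},{"tx":15,"ty":135,"tz":0,"rx":0,"ry":0,"rz":0,"jaw":0},{"tx":20,"ty":180,"tz":0,"rx":0,"ry":0,"rz":0,"jaw":0},{"tx":25,"ty":225,"tz":0,"rx":0,"ry":0,"rz":0,"jaw":0},{"tx":30,"ty":270,"tz":0,"rx":0,"ry":0,"rz":0,"jaw":0},{"tx":35,"ty":310,"tz":0,"rx":0,"ry":0,"rz":0,"jaw":0},{"tx":37,"ty":328,"tz":0,"rx":0,"ry":0,"rz":0,"jaw":0},{"tx":37,"ty":332,"tz":-10,"rx":0,"ry":0,"rz":0,"jaw":0},{"tx":37,"ty":332,"tz":-20,"rx":0,"ry":0,"rz":0,"jaw":0},{"tx":37,"ty":332,"tz":-30,"rx":0,"ry":0,"rz":0,"jaw":0},{"tx":37,"ty":332,"tz":-30,"rx":0,"ry":0,"rz":0,"jaw":0}], grip_force=60)

```text
time_s: 14.1
position: [0.5923, 0.0048, 0.1012]
tool_rot: [[-0.053, 0.999, -0.003], [0.999, 0.053, -0.0], [-0.0, -0.003, -1.0]]
ft_force: [-1.0, 0.2, 0.3]
grip_width: 0.0428
```

```bash
python3 - <<'E'
from h import *
print(env.observe()["position"],env.observe()["ft_force"])
s=env.get_image("scene"); crop(s,330,80,450,200,5,"s10")
s=env.get_image("top"); crop(s,170,120,310,220,5,"t10")
E
```

```text
[0.59233678 0.0048065  0.10120174] [-0.95927155  0.21979735  0.34415699]
```

View pics/s10.png

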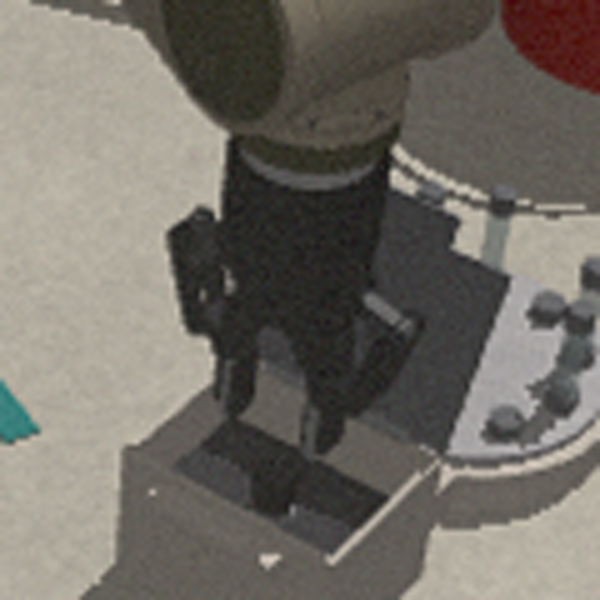

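>>> apply_moves(plan=[{"tx":2,"ty":0,"tz":-12,"rx":0,"ry":0,"rz":0,"jaw":0},{"tx":2,"ty":0,"tz":-24,"rx":0,"ry":0,"rz":0,"jaw":0},{"tx":2,"ty":0,"tz":-36,"rx":0,"ry":0,"rz":0,"jaw":0},{"tx":2,"ty":0,"tz":-44,"rx":0,"ry":0,"rz":0,"jaw":0},{"tx":2,"ty":0,"tz":-44,"rx":0,"ry":0,"rz":0,"jaw":0},{"tx":2,"ty":0,"tz":-44,"rx":0,"ry":0,"rz":0,"jaw":0}], grip_force=60)

```text
time_s: 14.8
position: [0.5953, 0.005, 0.059]
tool_rot: [[-0.053, 0.999, 0.001], [0.999, 0.053, -0.001], [-0.001, 0.001, -1.0]]
ft_force: [-0.2, -0.8, 0.4]
grip_width: 0.0427
```

>>> apply_moves(plan=[{"tx":0,"ty":0,"tz":-3,"rx":0,"ry":0,"rz":0,"jaw":0},{"tx":0,"ty":0,"tz":-3,"rx":0,"ry":0,"rz":0,"jaw":-1},{"tx":0,"ty":0,"tz":-3,"rx":0,"ry":0,"rz":0,"jaw":-1},{"tx":0,"ty":0,"tz":-3,"rx":0,"ry":0,"rz":0,"jaw":-1},{"tx":0,"ty":0,"tz":-3,"rx":0,"ry":0,"rz":0,"jaw":-1},{"tx":0,"ty":0,"tz":-3,"rx":0,"ry":0,"rz":0,"jaw":-1}], grip_force=80)

```text
time_s: 15.4
position: [0.595, 0.005, 0.0565]
tool_rot: [[-0.053, 0.999, 0.0], [0.999, 0.053, -0.001], [-0.001, 0.0, -1.0]]
ft_force: [-3.9, 0.5, 6.6]
grip_width: 0.0193
```

>>> apply_moves(plan=[{"tx":0,"ty":0,"tz":2,"rx":0,"ry":0,"rz":0,"jaw":-1},{"tx":0,"ty":0,"tz":5,"rx":0,"ry":0,"rz":0,"jaw":-1},{"tx":0,"ty":0,"tz":8,"rx":0,"ry":0,"rz":0,"jaw":-1},{"tx":0,"ty":0,"tz":10,"rx":0,"ry":0,"rz":0,"jaw":-1},{"tx":0,"ty":0,"tz":12,"rx":0,"ry":0,"rz":0,"jaw":-1},{"tx":0,"ty":0,"tz":12,"rx":0,"ry":0,"rz":0,"jaw":-1}], grip_force=80)

```text
time_s: 16.0
position: [0.5949, 0.005, 0.0684]
tool_rot: [[-0.053, 0.999, -0.0], [0.999, 0.053, -0.001], [-0.001, -0.0, -1.0]]
ft_force: [0.9, 0.2, -9.7]
grip_width: 0.0193
```

>>> apply_moves(plan=[{"tx":0,"ty":0,"tz":1,"rx":0,"ry":0,"rz":0,"jaw":-1},{"tx":0,"ty":0,"tz":2,"rx":0,"ry":0,"rz":0,"jaw":-1},{"tx":0,"ty":0,"tz":2.5,"rx":0,"ry":0,"rz":0,"jaw":-1},{"tx":0,"ty":0,"tz":2.5,"rx":0,"ry":0,"rz":0,"jaw":-1},{"tx":0,"ty":0,"tz":2.5,"rx":0,"ry":0,"rz":0,"jaw":-1}], grip_force=80)

```text
time_s: 16.5
position: [0.5949, 0.005, 0.0707]
tool_rot: [[-0.053, 0.999, -0.0], [0.999, 0.053, -0.001], [-0.001, -0.0, -1.0]]
ft_force: [2.9, -0.4, -12.9]
grip_width: 0.0194
```

```bash
python3 - <<'E'
from h import *
print(env.observe()["position"],env.observe()["ft_force"],env.observe()["grip_width"])
s=env.get_image("scene"); cv2.imwrite("pics/s11.png",s["image"][:,:,::-1]);crop(s,330,80,450,200,5,"s11c")
s=env.get_image("top"); cv2.imwrite("pics/t11.png",s["image"][:,:,::-1])
E
```

```text
[0.59485245 0.00498104 0.07068087] [  2.8682084   -0.40675411 -12.87150057] 0.019408524124111478
```

View pics/s11.png

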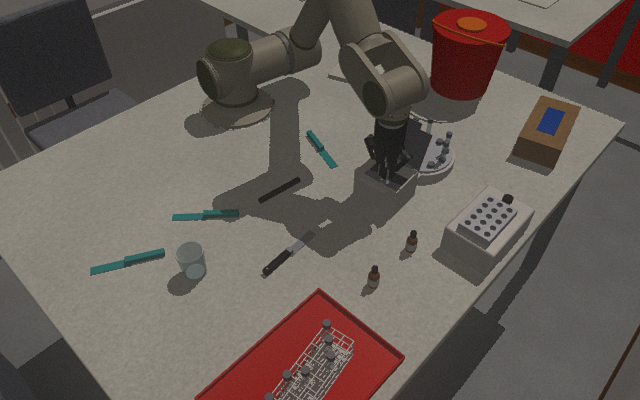

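View pics/s11c.png

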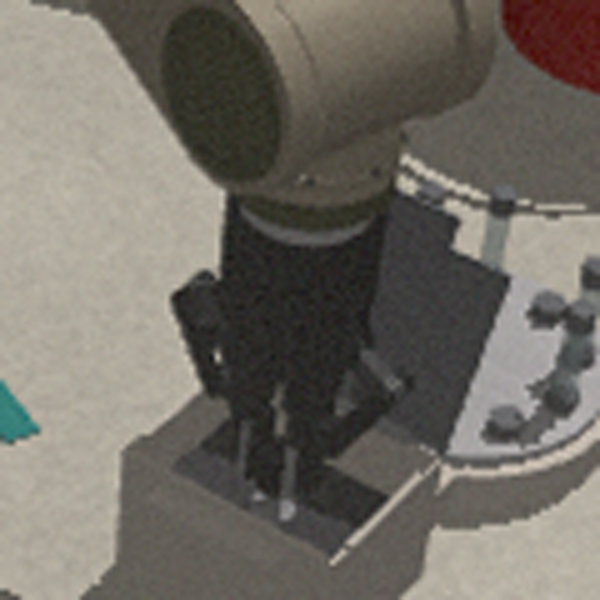

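View pics/t11.png

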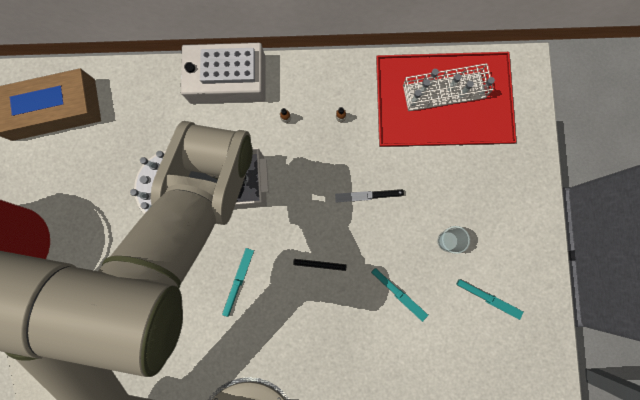

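>>> apply_moves(plan=[{"tx":0,"ty":0,"tz":0.3,"rx":0,"ry":0,"rz":0,"jaw":-1},{"tx":0,"ty":0,"tz":0.5,"rx":0,"ry":0,"rz":0,"jaw":-1},{"tx":0,"ty":0,"tz":0.5,"rx":0,"ry":0,"rz":0,"jaw":-1},{"tx":0,"ty":0,"tz":0.5,"rx":0,"ry":0,"rz":0,"jaw":-1}], grip_force=80)

```text
time_s: 17.0
position: [0.5948, 0.005, 0.0708]
tool_rot: [[-0.053, 0.999, -0.001], [0.999, 0.053, -0.001], [-0.001, -0.001, -1.0]]
ft_force: [5.0, -0.7, -19.0]
grip_width: 0.0191
```

The plunger is on its stop: the force rises to 19 N with no further travel. The grip is steady, so I hand the job in.

```bash
python3 - <<'E'
from rig import env
print(env.close_job()); o=env.observe(); print(o["position"],o["ft_force"],o["grip_width"])
E
```

```text
the job is handed in; nothing more can be done
None
the job is handed in; nothing more can be done
```

I levered the cover up with the spatula blade and swung it to about 1.95 rad by the top image. The spatula then went down flat on the bench at about (0.557, -0.327). I finished gripping the plunger's knob with 80 N and held it pulled up. The job was handed in at 17.0 s and gave no verdict.

**Last checks:**
- **Plunger:** The tool rose 14.2 mm. The pull then climbed from 13 to 19 N with no further travel, which is above the 10 N spring force and shows it is at its stop. The grip width stayed steady at 19 mm, so I saw no sign of slip.
- **Cover and spatula:** The final images show the cover still open and the spatula lying flat, clear of the machine.
- **Bystanders:** The bottles, marker and beaker appear in their original places.

**What went wrong or disagreed:**
- My first two move calls were refused because rows need all seven fields.
- The first grip on the handle closed about 10 mm high, so I reopened and redid it lower.
- Before insertion, the image put the blade about 3 mm higher than the arm's own reading. I aimed between the two, and the blade went in without contact.
- The opening reads 2 to 3 mm under the true size when gripping.

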